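# Lay out two strap clamps in front of two workpieces on the fixture table

### The job

Lay out the two strap clamps. In front of the bearing housing's foot, centred on it and leaving a 35 mm gap to the foot's free edge, stand the square rest, and in the same way stand the round rest in front of the bracket's square tube (again a 35 mm gap); then lay the plain strap level as a bridge across the gap from the housing's foot to the square rest, and the forked strap from the bracket's tube to the round rest, each strap in line with its workpiece and rest and its middle over the middle of the gap. Let go of everything and leave the jar, the spanner and the nut box where they are.

Things in the scene. Friction and masses are not known exactly. Their poses are not given: they have to be found in the camera images.
- bearing_ledge (a point): Grey cast bearing housing, fixed: a foot (50 mm along x, 70 mm along y, flat top 30 mm above the table) and behind it, x -25 to -85 mm, a round housing lying along y (60 mm diameter, top 60 mm up, steel bore ends). Point: centre of the foot's flat top. x, level, points over the foot's free edge (at x = +25 mm): the front, away from the robot within 0.4 rad; z up.
- bracket_ledge (a point): Welded steel bracket, fixed: a square tube (50 mm along x, 70 mm along y, flat top 50 mm above the table) and behind it, x -25 to -37 mm, an upright plate 100 mm wide, 68 mm high. Point: centre of the tube's flat top. x, level, points over the tube's free edge (at x = +25 mm): the front, away from the robot within 0.4 rad; z up.
- square_rest_center (a point): Square rest, loose: a steel block 40 x 40 mm, 30 mm high, with a small dark hole in the middle of its top, about 0.36 kg, standing on the table. The point is its centre, 15 mm above its underside; x and y are square to its sides, z up.
- round_rest_center (a point): Round rest, loose: an upright steel cylinder of 40 mm diameter, 50 mm high, with a small dark hole in the middle of its top, about 0.48 kg. The point is its centre, 25 mm above its underside; z up.
- plain_strap_center (a point): Plain strap, loose: a flat steel bar 110 mm long (x), 32 mm wide (y), 12 mm thick (z), with a dark closed slot along the middle, about 0.3 kg, lying flat on the table. The point is its centre, 6 mm above its underside. Either way round will do.
- fork_strap_center (a point): Forked strap, loose: a flat steel U, 110 mm long (x), 38 mm wide over both prongs (y), 12 mm thick (z); prongs 12 mm wide, open 14 mm slot between them, joined over the last 28 mm at -x; about 0.27 kg, lying flat on the table. Point: centre of its outline, 6 mm above its underside. Either way round will do.
- jar: Bystander: a jar with a steel lid, 60 mm diameter, 50 mm high, loose. Origin at the centre of its underside. To be left alone.
- spanner: Bystander: a loose spanner about 160 mm long lying on the table along its own x. To be left alone.
- nutbox: Bystander: a grey open box of nuts, 80 x 60 mm, 35 mm high, loose. Origin at the centre of its underside. To be left alone.
There are look-alikes about, which are no part of the job. Leave any pink look-alike of the part that bears round_rest_center alone. Leave any yellow look-alike of the part that bears square_rest_center alone.

How it is judged:
By the outcome, as a careful person would: the job done as asked, in the order asked, and still so for the second after the job is handed in, with the robot touching nothing.
It also fails if it takes over 106 s, if anything falls off the work surface, if the arm or the gripper's body presses on something with over 40 N, if the wrist force passes 120 N, or if a joint passes its speed limit or range.

### The arm

A 6-joint arm with a two-finger parallel gripper is mounted at the origin on the work surface. World frame = base frame: x ahead of the robot, y to its left, z up, the work surface at z = 0. Lengths are in mm, angles in rad, forces in N, time in s.
With the tool pointing down it reaches from about 300 to 775 mm from the base axis. Payload 14.6 kg.
Tool frame: the origin (TCP) lies midway between the tips of the shut fingers; the grasp point (between the pads) lies 19 mm behind it (manip.hold_point_z is the distance from the TCP to the grasp point, in mm); z points along the fingers, y is the direction in which the jaws open and shut (so a half turn about z gives the same grasp; the last joint's range is limited). The gripper opens to 94 mm and grips with 3 to 60 N. Pads are 16 mm wide; open, the fingers measure 119 mm over their backs; the gripper's body (75 mm by 177 mm) begins 78 mm behind the grasp point.
Start: joints at [-1.226, 0.3, 1.521, -0, 1.321, -0.067], TCP at [220.135, -504.014, 205.446] pointing down, gripper open.
Joint ranges: [-3.03, 3.03], [-0.79, 2.21], [0.23, 2.52], [-1.04, 4.18], [0, 3.07], [-2.55, 2.55]. Speed limits (rad/s): [2.22, 2.22, 2.57, 3.14, 3.14, 3.14].

### API

Orientations are given as [roll, pitch, yaw] about the fixed x, y, z axes, in that order (R = Rz(yaw) Ry(pitch) Rx(roll)).
In Python, from cell import manip gives the robot as it stands.
- The arm moves only by the shell command python3 -m crank 'ROWS' [OPENING] [FORCE]. ROWS is JSON, a list of rows, each an object with "offset": the shift along the world's x, y, z in m, a list of three; "spin": the turn about the world's z in degrees. In form: [{"offset": [dx, dy, dz], "spin": spin}, ...]. A call has exactly 8 rows; each row is the pose to reach, as a shift and turn from the pose measured when the call began; what a row does not reach only later rows make up. A row lasts 1/12 s, in which the tool goes at most 41.7 mm and 7.16 degrees, less where a joint would pass 70% of its speed; a pose out of reach is approached as far as the arm can. A call with a gripper value outside its range is refused whole. OPENING is the opening, from 0 (shut) to 1 (fully open), set as the call begins (- or left out, the last holds). The fingers move at their own pace and stop on an object; FORCE is the grip in N (left out, the last holds). Time passes only in rows, so rows that repeat a pose let the fingers close, or fill a call up. It gives the time, the measured TCP pose, the force and the opening at its end, in the units of the state.
- manip.read_state(): the state, without advancing time (a new reading comes with each control period).
- manip.camera(name): name is "scene" or "side" or "wrist"; returns a dict with "pixels" (400x640x3 uint8, red, green, blue), "fx", "fy", "cx", "cy" (pixels), "extrinsics" (4x4, takes a point from world to camera coordinates); the wrist camera has in their place "hand_eye" (4x4, takes a point from camera to tool coordinates, whose origin is the TCP and whose axes are the flange's). Camera axes: x right, y down, z forward; pixel columns grow to the right and rows downward; lengths in mm; the calibration is good to about 2 mm. A picture is of the moment at which its call begins: read the wrist's pose just before it. There is no depth.
- manip.sign_off(): hands the job in, once; it reports no verdict.
Trained networks look in a picture, given as the dict that the camera call returned (one of the last four; its "shot" number tells which), for a name from the list of things; names that differ only in an ending like _2 or _b are one class to them, and where a whole thing is asked for, a point or a joint stands for the part that bears it (a point fixed in the world has none). Each returns a list of dicts, best first, with "conf" (0 to 1); they miss things now and then, are a little off and sometimes report something else, mostly with a low value. They report only what shows in the picture. A call takes as long as a camera call. They do not tell look-alikes from the thing itself.
- manip.search_frame(picture, name): "location" ([x, y, z] in mm, in world coordinates, good to about 4 mm: the middle of the surface that is visible of it).
- manip.masks_of(picture, name): "mask" (400x640 bool, what is visible of it).
The state is a dict: "clock": time; "joints": joint angles; "qd": joint speeds; "effort": joint torques, N m; "eef_pos": TCP position; "eef_rot": TCP orientation; "wrist_force": force on the tool from outside, world axes, zero at the start; "moment": the same for the moment, N m; "finger_gap": finger opening in mm.
Only numpy, scipy, OpenCV 4.12 (cv2) and the standard library are available. Lean on these libraries where they do the work, as an engineer would, in place of code of your own. Each camera call takes 0.05 s, during which the arm holds its last target. There are 200 camera calls.

## Working session

There is one attempt and no reset: what is moved stays moved. The work goes in short steps, Python scripts to look and compute and a shell command to move; the robot and the scene stay as the last step left them, time stands still between calls to the robot, and variables do not carry over. Pictures are saved under pics/ and viewed, about 12 in all and at most 16, crops included, and the job is handed in when it is done.

```bash
ls; mkdir -p pics; cat > h.py <<'E'
import numpy as np, cv2
from cell import manip
def save(p,name,crop=None,scale=1):
    im=cv2.cvtColor(p["pixels"],cv2.COLOR_RGB2BGR)
    if crop: x0,y0,x1,y1=crop; im=im[y0:y1,x0:x1]
    if scale!=1: im=cv2.resize(im,None,fx=scale,fy=scale,interpolation=cv2.INTER_CUBIC)
    cv2.imwrite("pics/"+name,im)
def proj(p,X):
    E=np.array(p["extrinsics"]); c=E[:3,:3]@np.array(X,float)+E[:3,3]
    return np.array([p["fx"]*c[0]/c[2]+p["cx"],p["fy"]*c[1]/c[2]+p["cy"]])
def wristext(p,s):
    from scipy.spatial.transform import Rotation as R
    T=np.eye(4);T[:3,:3]=R.from_euler('xyz',s["eef_rot"]).as_matrix();T[:3,3]=s["eef_pos"]
    p["extrinsics"]=np.linalg.inv(T@np.array(p["hand_eye"])); return p
def ray(p,uv,z):
    E=np.array(p["extrinsics"]);R,t=E[:3,:3],E[:3,3]
    o=-R.T@t; d=R.T@np.array([(uv[0]-p["cx"])/p["fx"],(uv[1]-p["cy"])/p["fy"],1])
    return o+d*(z-o[2])/d[2]
E
python3 - <<'E'
from h import *
s=manip.read_state();print({k:np.round(v,3).tolist() for k,v in s.items()})
N=["bearing_ledge","bracket_ledge","square_rest_center","round_rest_center","plain_strap_center","fork_strap_center","jar","spanner","nutbox"]
ims=[]
for c in ["scene","side","wrist"]:
    s=manip.read_state();p=manip.camera(c)
    if c=="wrist": wristext(p,s)
    save(p,c+"0.png"); print(c,p["fx"],np.round(np.linalg.inv(np.array(p["extrinsics"]))[:3,3]))
    for n in N:
        for d in manip.search_frame(p,n)[:3]:
            print(n,round(d["conf"],2),np.round(d["location"]),np.round(proj(p,d["location"])))
E
```

```text
pics
{'clock': 0.0, 'joints': [-1.226, 0.3, 1.522, 0.0, 1.321, -0.067], 'qd': [0.0, -0.0, 0.001, -0.002, -0.001, -0.001], 'effort': [-0.0, -53.181, -35.274, 0.071, 0.024, -0.0], 'eef_pos': [220.057, -503.787, 204.909], 'eef_rot': [-3.141, -0.0, 0.412], 'wrist_force': [0.084, -0.183, -0.326], 'moment': [-0.006, -0.044, 0.014], 'finger_gap': 93.901}
scene 468.0611895028732 [1348.  583.  813.]
bearing_ledge 0.63 [422. 150.  28.] [389. 218.]
bracket_ledge 0.62 [442. -87.  46.] [315. 187.]
bracket_ledge 0.21 [718. 367.   7.] [410. 332.]
square_rest_center 0.88 [683. 100.  29.] [318. 264.]
square_rest_center 0.8 [770.  96.  28.] [294. 285.]
round_rest_center 0.9 [700. -72.  36.] [260. 238.]
round_rest_center 0.57 [677.   2.  40.] [288. 244.]
plain_strap_center 0.86 [ 532. -318.   14.] [236. 184.]
fork_strap_center 0.7 [559. 345.   9.] [433. 283.]
jar 0.8 [353. 336.  38.] [465. 227.]
spanner 0.71 [719. 368.   8.] [410. 332.]
nutbox 0.62 [ 351. -322.   21.] [274. 157.]
side 410.6131317945231 [242. 596. 762.]
bearing_ledge 0.75 [400. 158.  31.] [351. 289.]
bracket_ledge 0.63 [432. -74.  51.] [379. 205.]
square_rest_center 0.72 [663.  98.  30.] [260. 225.]
square_rest_center 0.62 [759.  96.  28.] [227. 212.]
square_rest_center 0.33 [555. 344.   9.] [237. 337.]
round_rest_center 0.84 [662.   6.  43.] [280. 197.]
round_rest_center 0.54 [685. -73.  38.] [288. 177.]
plain_strap_center 0.89 [ 524. -320.   12.] [380. 150.]
fork_strap_center 0.96 [556. 345.  15.] [236. 336.]
jar 0.75 [329. 346.  51.] [344. 385.]
spanner 0.94 [716. 367.   7.] [166. 313.]
nutbox 0.71 [ 342. -329.   17.] [442. 165.]
nutbox 0.36 [432. -72.  55.] [379. 204.]
wrist 278.00765593638835 [ 293. -472.  385.]
bearing_ledge 0.57 [ 342. -325.    7.] [223.  30.]
nutbox 0.6 [ 339. -323.   10.] [221.  31.]
```

View pics/scene0.png

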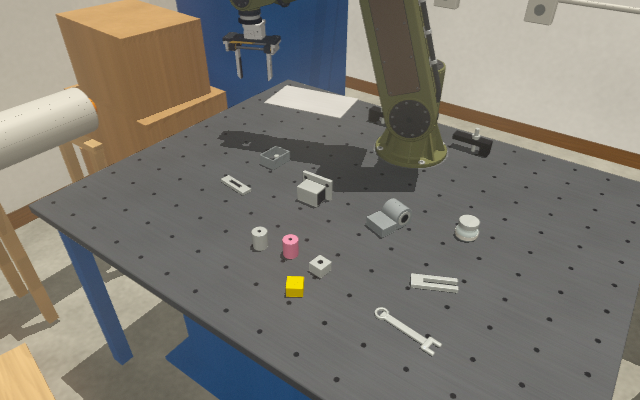

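View pics/side0.png

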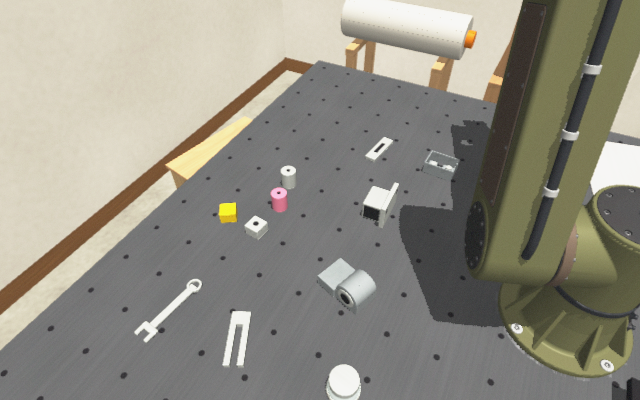

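Scene shows: grey square rest (320,266) vs yellow look-alike (295,287); grey round rest (260,238) vs pink look-alike (290,247); plain strap (236,184), fork (434,283), bracket (315,187), housing (388,217). The two grey ones are unpainted steel, so they are the ones meant. I'll confirm this in a crop from overhead and move the wrist camera over the middle.

```bash
python3 -m crank '[{"offset":[0.12,0.28,0.015],"spin":-23.6},{"offset":[0.12,0.28,0.015],"spin":-23.6},{"offset":[0.12,0.28,0.015],"spin":-23.6},{"offset":[0.12,0.28,0.015],"spin":-23.6},{"offset":[0.12,0.28,0.015],"spin":-23.6},{"offset":[0.12,0.28,0.015],"spin":-23.6},{"offset":[0.12,0.28,0.015],"spin":-23.6},{"offset":[0.12,0.28,0.015],"spin":-23.6}]' 1
python3 -m crank '[{"offset":[0.12,0.224,0.03],"spin":0},{"offset":[0.12,0.224,0.03],"spin":0},{"offset":[0.12,0.224,0.03],"spin":0},{"offset":[0.12,0.224,0.03],"spin":0},{"offset":[0.12,0.224,0.03],"spin":0},{"offset":[0.12,0.224,0.03],"spin":0},{"offset":[0.12,0.224,0.03],"spin":0},{"offset":[0.12,0.224,0.03],"spin":0}]'
cat > look.py <<'E'
from h import *
import sys,pickle
tag=sys.argv[1]
N=["bearing_ledge","bracket_ledge","square_rest_center","round_rest_center","plain_strap_center","fork_strap_center"]
s=manip.read_state();p=wristext(manip.camera("wrist"),s)
save(p,tag+".png"); print(np.round(s["eef_pos"],1),np.round(s["eef_rot"],4),s["clock"],np.round(np.linalg.inv(p["extrinsics"]),3).tolist())
pickle.dump(p,open(tag+".pkl","wb"))
for n in N:
    for d in manip.search_frame(p,n)[:2]:
        print(n,round(d["conf"],2),np.round(d["location"]),np.round(proj(p,d["location"])))
E
python3 look.py w1
```

```text
clock: 2.17
eef_pos: [341.1, -220.6, 221.0]
eef_rot: [3.141, -0.001, 0.002]
wrist_force: [-0.3, -0.2, 0.0]
finger_gap: 94.0
clock: 2.83
eef_pos: [461.8, 5.4, 251.0]
eef_rot: [3.142, -0.001, 0.006]
wrist_force: [0.5, -0.2, -1.4]
finger_gap: 94.4
[461.8   5.4 251. ] [ 3.1416e+00 -1.2000e-03  5.6000e-03] 2.8333 [[0.006, -0.963, -0.269, 540.629], [-1.0, -0.006, -0.001, 6.489], [-0.001, 0.269, -0.963, 430.473], [0.0, 0.0, 0.0, 1.0]]
bearing_ledge 0.65 [422. 140.  33.] [228. 201.]
bracket_ledge 0.94 [434. -92.  52.] [388. 198.]
square_rest_center 0.74 [669.  96.  30.] [248.  14.]
round_rest_center 0.86 [662.   3.  50.] [322.  15.]
round_rest_center 0.61 [672. -82.  37.] [391.  10.]
plain_strap_center 0.84 [ 527. -324.   11.] [543. 131.]
fork_strap_center 0.61 [554. 334.  15.] [ 89. 108.]
```

```bash
python3 -m crank '[{"offset":[0.11,0.06,0],"spin":0},{"offset":[0.11,0.06,0],"spin":0},{"offset":[0.11,0.06,0],"spin":0},{"offset":[0.11,0.06,0],"spin":0},{"offset":[0.11,0.06,0],"spin":0},{"offset":[0.11,0.06,0],"spin":0},{"offset":[0.11,0.06,0],"spin":0},{"offset":[0.11,0.06,0],"spin":0}]'
python3 look.py w2
python3 -m crank '[{"offset":[0,-0.14,0],"spin":0},{"offset":[0,-0.14,0],"spin":0},{"offset":[0,-0.14,0],"spin":0},{"offset":[0,-0.14,0],"spin":0},{"offset":[0,-0.14,0],"spin":0},{"offset":[0,-0.14,0],"spin":0},{"offset":[0,-0.14,0],"spin":0},{"offset":[0,-0.14,0],"spin":0}]'
python3 look.py w3
```

```text
clock: 3.85
eef_pos: [570.3, 61.6, 252.0]
eef_rot: [3.141, -0.003, -0.001]
wrist_force: [0.5, -0.2, 0.3]
finger_gap: 93.6
[570.3  61.6 252. ] [ 3.1414e+00 -2.6000e-03 -7.0000e-04] 3.85 [[-0.0, -0.964, -0.268, 648.836], [-1.0, -0.0, 0.001, 62.257], [-0.001, 0.268, -0.964, 431.556], [0.0, 0.0, 0.0, 1.0]]
bearing_ledge 0.57 [421. 141.  30.] [269. 267.]
bracket_ledge 0.66 [ 448. -113.   49.] [434. 257.]
square_rest_center 0.92 [762.  87.  33.] [299.  27.]
square_rest_center 0.78 [672.  98.  31.] [293. 102.]
round_rest_center 0.79 [672.   4.  48.] [363. 102.]
round_rest_center 0.74 [689. -80.  52.] [430.  87.]
plain_strap_center 0.76 [ 533. -325.    9.] [564. 197.]
fork_strap_center 0.62 [560. 334.  14.] [141. 180.]
clock: 4.87
eef_pos: [570.8, -76.5, 251.3]
eef_rot: [3.142, -0.002, 0.002]
wrist_force: [-0.3, -1.2, 0.2]
finger_gap: 93.8
[570.8 -76.5 251.3] [ 3.1415e+00 -1.6000e-03  1.6000e-03] 4.8667 [[0.002, -0.963, -0.269, 649.574], [-1.0, -0.002, 0.0, -75.724], [-0.001, 0.269, -0.963, 430.768], [0.0, 0.0, 0.0, 1.0]]
bearing_ledge 0.68 [710. 314.   6.] [43. 75.]
bearing_ledge 0.63 [441. 141.  31.] [182. 256.]
bracket_ledge 0.64 [434. -97.  50.] [332. 266.]
square_rest_center 0.73 [763.  84.  34.] [193.  26.]
square_rest_center 0.7 [674.  94.  32.] [193. 100.]
round_rest_center 0.8 [690. -87.  50.] [328.  87.]
round_rest_center 0.58 [672.  -1.  47.] [261. 101.]
plain_strap_center 0.89 [ 528. -329.    8.] [479. 200.]
fork_strap_center 0.72 [560. 332.  12.] [ 53. 179.]
```

View pics/w2.png

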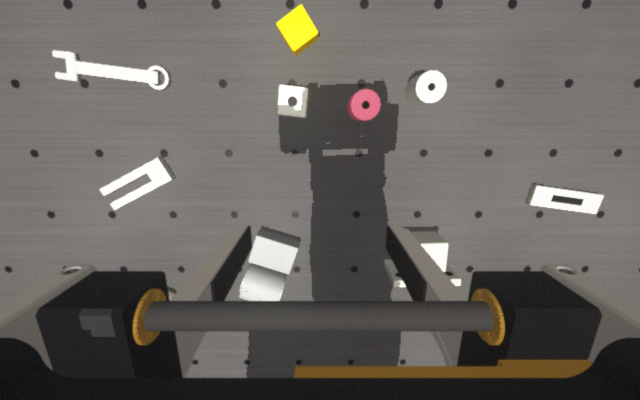

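View pics/w3.png

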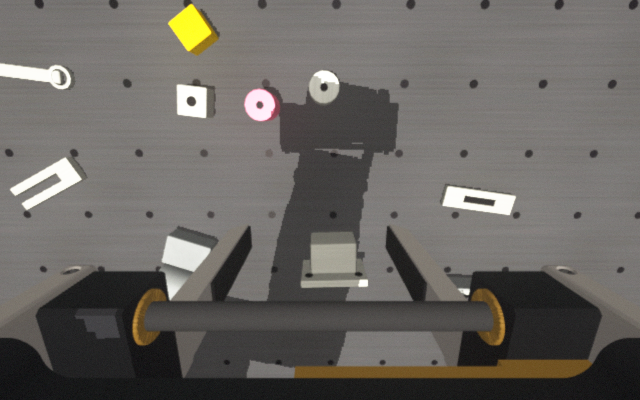

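```bash
cat > mont.py <<'E'
import cv2,numpy as np,sys
# args: out then name,cx,cy ...
T=[];
for a in sys.argv[2:]:
    n,cx,cy=a.split(',');cx=int(cx);cy=int(cy)
    im=cv2.imread("pics/"+n+".png");x0=max(cx-33,0);y0=max(cy-37,0)
    c=im[y0:y0+75,x0:x0+66];t=np.zeros((300,264,3),np.uint8)
    r=cv2.resize(c,None,fx=4,fy=4,interpolation=cv2.INTER_CUBIC);t[:r.shape[0],:r.shape[1]]=r
    for v in range(-(-x0//10)*10,x0+66,10):
        X=int((v-x0+.5)*4);cv2.line(t,(X,0),(X,5),(0,255,255),1);cv2.putText(t,str(v),(X-8,15),0,.33,(0,255,255),1)
    for v in range(-(-y0//10)*10,y0+75,10):
        Y=int((v-y0+.5)*4);cv2.line(t,(0,Y),(5,Y),(0,255,255),1);cv2.putText(t,str(v),(6,Y+4),0,.33,(0,255,255),1)
    T.append(t)
while len(T)%3:T.append(T[0]*0)
cv2.imwrite("pics/"+sys.argv[1],np.vstack([np.hstack(T[i:i+3]) for i in range(0,len(T),3)]))
E
python3 mont.py m1.png w1,226,198 w1,390,195 w3,190,250 w3,334,255 w2,276,245 w2,292,100
```

```text
(no output)
```

View pics/m1.png

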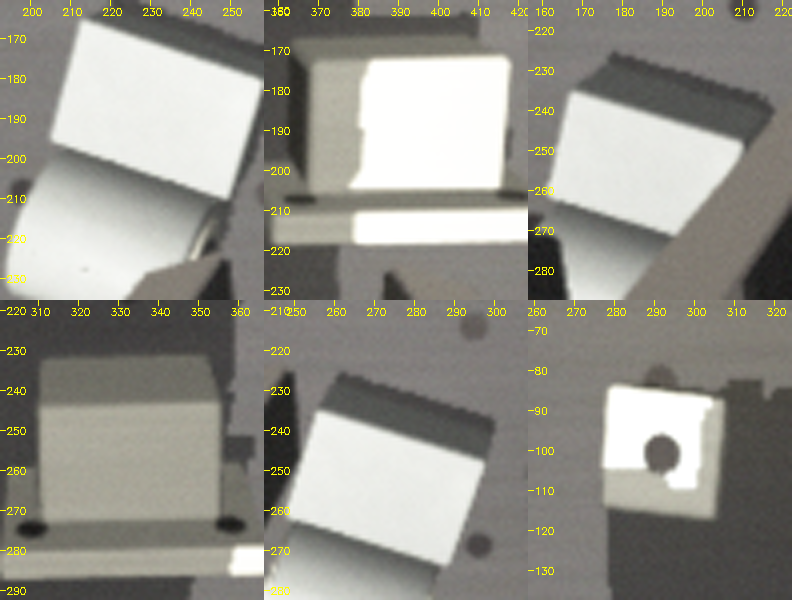

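Crop confirms: the rest at w2 (292,101) is bare grey steel with dark hole (partly shaded); yellow/pink ones are painted and elsewhere. Foot and tube top corners are read off; solve poses now.

```bash
cat > solve.py <<'E'
from h import *
import pickle
from scipy.optimize import least_squares
P={k:pickle.load(open(k+".pkl","rb")) for k in ("w1","w2","w3")}
C=np.array([[25,35],[25,-35],[-25,35],[-25,-35]])
def fit(obs,g,hx=25,hy=35,fz=None):
    def res(q):
        r=[]
        for k,i,uv in obs:
            c=C[i]*[hx/25,hy/35];a=q[2];z=q[3] if fz is None else fz
            r+=list(proj(P[k],[q[0]+c[0]*np.cos(a)-c[1]*np.sin(a),q[1]+c[0]*np.sin(a)+c[1]*np.cos(a),z])-uv)
        return r
    s=least_squares(res,g,loss="soft_l1");return np.round(s.x,3),np.round(s.fun,1)
foot=[("w1",0,(213.5,164.75)),("w1",1,(258,180.25)),("w1",2,(205,195.75)),("w1",3,(249.5,210.5)),("w3",0,(167.25,235.5)),("w3",1,(210.75,247.5)),("w3",2,(161.75,262)),
("w2",0,(256.25,235)),("w2",1,(297.75,247.75)),("w2",2,(248,262.5)),("w2",3,(288,274))]
tube=[("w1",0,(368.75,172)),("w1",1,(418,171.5)),("w1",2,(368,205)),("w1",3,(416.5,204.5)),("w3",0,(310.5,243.5)),("w3",1,(355.5,243.25)),("w3",2,(310,273)),("w3",3,(356,272))]
for n,o,g,z in(("foot",foot,[422,140,-.3,30],30),("tube",tube,[440,-95,0,50],50)):
    print(n,*fit(o,g)); print(n,'fixz',fit(o,g,fz=z)[0])
def tri(a,b):
    s=least_squares(lambda X:np.r_[proj(P["w2"],X)-a,proj(P["w3"],X)-b],[600,0,20]);return np.round(s.x,1),np.round(s.fun,2)
def blob(k,c,r,lo,hi):
    g=cv2.cvtColor(P[k]["pixels"],cv2.COLOR_RGB2GRAY);x0,y0=c[0]-r,c[1]-r
    sub=g[max(y0,0):c[1]+r,x0:c[0]+r];m=((sub>=lo)&(sub<=hi)).astype(np.uint8)
    n,l,st,ce=cv2.connectedComponentsWithStats(m)
    return [(np.round(ce[i]+[x0,max(y0,0)],2).tolist(),int(st[i,4])) for i in range(1,n) if st[i,4]>12],m,(x0,max(y0,0))
H={}
for n,c in(("sqhole",[(291,101),(191,101)]),("rdhole",[(431,87),(324,87)])):
    for k,cc in zip(("w2","w3"),c):
        b=blob(k,cc,8,0,120)[0];print(n,k,b);H[n,k]=max(b,key=lambda t:t[1])[0]
    print(n,*tri(H[n,"w2"],H[n,"w3"]))
for n,c in(("plain",[(566,199),(479,200)]),("fork",[(138,183),(48,183)])):
    cs=[]
    for k,cc in zip(("w2","w3"),c):
        bl,m,o=blob(k,cc,46,165,255)
        nn,l,st,ce=cv2.connectedComponentsWithStats(m);i=1+np.argmax(st[1:,4])
        pts=np.argwhere(l==i)[:,::-1]+o
        w=np.array([ray(P[k],uv,12)[:2] for uv in pts],np.float32)
        r=cv2.minAreaRect(w);print(n,k,st[i,4],np.round(r[0],1),np.round(r[1],1),round(r[2],1))
        bx=np.array([proj(P[k],[*q,12]) for q in cv2.boxPoints(r)]);cs.append(bx.mean(0))
    print(n,*tri(*cs))
E
python3 solve.py; python3 mont.py m2.png w3,191,101 w3,324,87 w2,430,87 w2,566,199 w2,140,183 w3,60,183
```

```text
foot [ 4.40683e+02  1.35784e+02 -3.26000e-01  2.68360e+01] [-1.   0.4  0.7  0.2 -0.1  0.6  0.3  0.3  0.  -0.9  0.3  0.3 -0.2 -0.2
 -0.7 -0.4  0.3 -0.1 -0.6 -0.7  0.9  0.1]
foot fixz [ 4.41883e+02  1.34652e+02 -3.26000e-01  3.00000e+01]
tube [ 4.46969e+02 -9.88770e+01  2.30000e-02  4.80920e+01] [-0.4 -0.3  0.7 -0.6 -0.8  1.  -0.6  0.8 -0.6 -0.2  1.2 -0.8  0.8  0.
  0.1  0.2]
tube fixz [ 4.47695e+02 -9.85280e+01  2.20000e-02  5.00000e+01]
sqhole w2 [([291.88, 101.06], 52)]
sqhole w3 [([190.87, 100.98], 61)]
sqhole [673.8  98.6  29.9] [-0. -0.  0.  0.]
rdhole w2 [([431.1, 86.48], 29)]
rdhole w3 [([323.7, 86.7], 46)]
rdhole [690.3 -82.3  49.7] [-0.   -0.02  0.    0.02]
plain w2 1232 [ 528.4 -326.8] [110.8  32.8] 81.9
plain w3 1250 [ 528.3 -327.1] [110.9  33.2] 81.9
plain [ 528.3 -327.4   11.1] [ 0.    0.05 -0.   -0.05]
fork w2 1398 [553.6 346.1] [ 39.5 111.4] 26.6
fork w3 1380 [553.3 346.4] [ 39.3 111.6] 26.7
fork [554.1 345.1  12.6] [ 0.    0.09 -0.   -0.09]
```

View pics/m2.png

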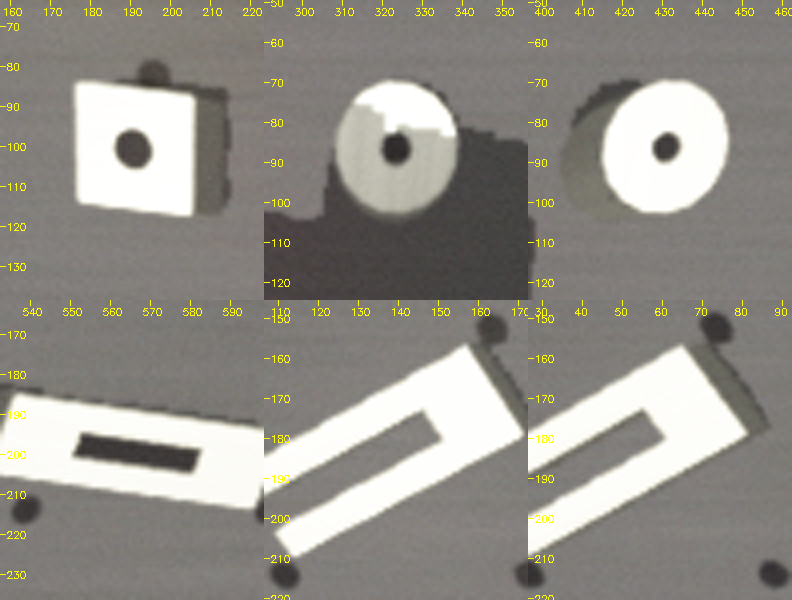

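Crops agree: square rest hole w3 (191,101), round rest hole w3 (324,87)/w2 (431,87), plain strap with closed slot, fork bridge end to upper right.

```bash
cat >> solve.py <<'E'
o=[("w3",0,(176.25,84)),("w3",1,(206.25,87.75)),("w3",2,(176.75,114.25)),("w3",3,(205.75,117.5)),("w2",0,(278.5,83.75)),("w2",1,(307.5,87))]
print("sq",*fit(o,[674,98,0,30],20,20,30))
E
python3 solve.py | tail -1
python3 -m crank '[{"offset":[0.103,0.175,-0.15],"spin":-5.5},{"offset":[0.103,0.175,-0.15],"spin":-5.5},{"offset":[0.103,0.175,-0.15],"spin":-5.5},{"offset":[0.103,0.175,-0.15],"spin":-5.5},{"offset":[0.103,0.175,-0.15],"spin":-5.5},{"offset":[0.103,0.175,-0.15],"spin":-5.5},{"offset":[0.103,0.175,-0.15],"spin":-5.5},{"offset":[0.103,0.175,-0.15],"spin":-5.5}]' 0.8 40
```

```text
sq [ 6.73777e+02  9.82270e+01 -1.09000e-01  3.00000e+01] [-0.3 -0.3 -0.4 -0.5 -0.1  0.3  0.   0.4  0.1  0.   0.6  0.3]
clock: 5.88
eef_pos: [673.1, 99.1, 98.7]
eef_rot: [3.141, 0.002, -0.093]
wrist_force: [-1.1, -0.3, 2.0]
finger_gap: 75.1
```

```bash
python3 -m crank '[{"offset":[0.0005,-0.0005,-0.03],"spin":-1},{"offset":[0.0005,-0.0005,-0.06],"spin":-1},{"offset":[0.0005,-0.0005,-0.08],"spin":-1},{"offset":[0.0005,-0.0005,-0.092],"spin":-1},{"offset":[0.0005,-0.0005,-0.092],"spin":-1},{"offset":[0.0005,-0.0005,-0.092],"spin":-1},{"offset":[0.0005,-0.0005,-0.092],"spin":-1},{"offset":[0.0005,-0.0005,-0.092],"spin":-1}]'
python3 -m crank '[{"offset":[0,0,0],"spin":0},{"offset":[0,0,0],"spin":0},{"offset":[0,0,0],"spin":0},{"offset":[0,0,0],"spin":0},{"offset":[0,0,0],"spin":0},{"offset":[0,0,0],"spin":0},{"offset":[0,0,0],"spin":0},{"offset":[0,0,0],"spin":0}]' 0.3 40
```

```text
clock: 6.55
eef_pos: [674.6, 98.5, 8.8]
eef_rot: [3.141, -0.001, -0.111]
wrist_force: [0.3, 0.0, 0.4]
finger_gap: 75.3
clock: 7.22
eef_pos: [674.6, 98.4, 8.8]
eef_rot: [3.141, -0.001, -0.111]
wrist_force: [-0.5, -2.2, 0.8]
finger_gap: 39.7
```

```bash
python3 -m crank '[{"offset":[0,0,0.03],"spin":0},{"offset":[-0.03,0.002,0.05],"spin":-3},{"offset":[-0.07,0.005,0.05],"spin":-7},{"offset":[-0.11,0.008,0.05],"spin":-12.3},{"offset":[-0.145,0.011,0.05],"spin":-12.3},{"offset":[-0.1565,0.011,0.05],"spin":-12.3},{"offset":[-0.1565,0.011,0.05],"spin":-12.3},{"offset":[-0.1565,0.011,0.05],"spin":-12.3}]'
```

```text
clock: 7.88
eef_pos: [518.1, 109.5, 59.0]
eef_rot: [3.141, -0.001, -0.325]
wrist_force: [1.4, -0.1, -3.9]
finger_gap: 39.6
```

```bash
python3 -m crank '[{"offset":[0,0,-0.02],"spin":0},{"offset":[0,0,-0.035],"spin":0},{"offset":[0,0,-0.043],"spin":0},{"offset":[0,0,-0.047],"spin":0},{"offset":[0,0,-0.049],"spin":0},{"offset":[0,0,-0.0505],"spin":0},{"offset":[0,0,-0.0505],"spin":0},{"offset":[0,0,-0.0505],"spin":0}]'
python3 -m crank '[{"offset":[0,0,0],"spin":0},{"offset":[0,0,0],"spin":0},{"offset":[0,0,0],"spin":0},{"offset":[0,0,0],"spin":0},{"offset":[0,0,0],"spin":0},{"offset":[0,0,0.02],"spin":0},{"offset":[0,0,0.06],"spin":0},{"offset":[0,0,0.1],"spin":0}]' 0.75
python3 -m crank '[{"offset":[0.04,-0.04,0.04],"spin":6},{"offset":[0.08,-0.08,0.08],"spin":12},{"offset":[0.12,-0.12,0.14],"spin":18.6},{"offset":[0.12,-0.15,0.14],"spin":18.6},{"offset":[0.12,-0.15,0.14],"spin":18.6},{"offset":[0.12,-0.15,0.14],"spin":18.6},{"offset":[0.12,-0.15,0.14],"spin":18.6},{"offset":[0.12,-0.15,0.14],"spin":18.6}]'
python3 look.py w4
```

```text
clock: 8.55
eef_pos: [518.6, 109.6, 9.0]
eef_rot: [-3.141, -0.002, -0.325]
wrist_force: [1.0, -0.3, -3.6]
finger_gap: 39.7
clock: 9.22
eef_pos: [517.7, 109.4, 109.5]
eef_rot: [3.14, 0.001, -0.325]
wrist_force: [0.8, 0.1, -0.1]
finger_gap: 70.5
clock: 9.88
eef_pos: [638.0, -41.5, 249.6]
eef_rot: [3.141, 0.0, -0.002]
wrist_force: [-0.2, 0.5, -0.5]
finger_gap: 70.5
[638.  -41.5 249.6] [ 3.1405e+00  1.0000e-04 -2.2000e-03] 9.8833 [[-0.002, -0.963, -0.27, 717.024], [-1.0, 0.002, 0.0, -40.848], [0.0, 0.27, -0.963, 428.904], [0.0, 0.0, 0.0, 1.0]]
bearing_ledge 0.82 [471. 144.  22.] [206. 275.]
bracket_ledge 0.72 [467. -96.  50.] [354. 286.]
square_rest_center 0.73 [763.  83.  35.] [225.  83.]
square_rest_center 0.63 [526. 114.  31.] [219. 246.]
round_rest_center 0.96 [672.   0.  49.] [288. 154.]
round_rest_center 0.93 [690. -81.  52.] [349. 141.]
plain_strap_center 0.65 [ 530. -326.   12.] [494. 238.]
fork_strap_center 0.64 [561. 331.  15.] [ 84. 222.]
```

View pics/w4.png

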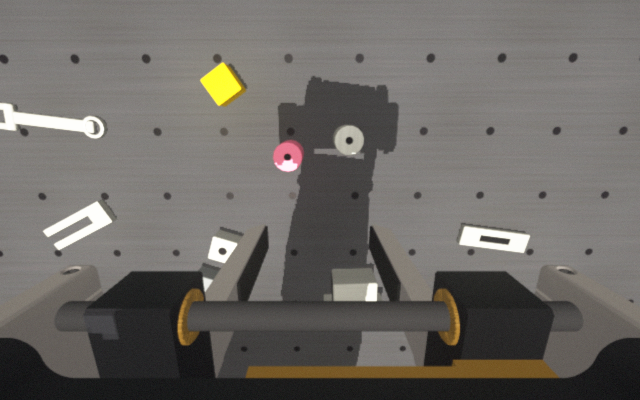

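Square rest stands in front of the foot at w4 (222,250), upright. Next the grey round rest, w4 (349,140); pink one (288,156) left alone.

```bash
python3 -m crank '[{"offset":[0.052,-0.041,-0.03],"spin":1.3},{"offset":[0.052,-0.041,-0.07],"spin":1.3},{"offset":[0.052,-0.041,-0.11],"spin":1.3},{"offset":[0.052,-0.041,-0.14],"spin":1.3},{"offset":[0.052,-0.041,-0.17],"spin":1.3},{"offset":[0.052,-0.041,-0.17],"spin":1.3},{"offset":[0.052,-0.041,-0.17],"spin":1.3},{"offset":[0.052,-0.041,-0.17],"spin":1.3}]'
python3 -m crank '[{"offset":[0,0,-0.02],"spin":0},{"offset":[0,0,-0.04],"spin":0},{"offset":[0,0,-0.055],"spin":0},{"offset":[0,0,-0.065],"spin":0},{"offset":[0,0,-0.065],"spin":0},{"offset":[0,0,-0.065],"spin":0},{"offset":[0,0,-0.065],"spin":0},{"offset":[0,0,-0.065],"spin":0}]'
python3 -m crank '[{"offset":[0,0,0],"spin":0},{"offset":[0,0,0],"spin":0},{"offset":[0,0,0],"spin":0},{"offset":[0,0,0],"spin":0},{"offset":[0,0,0],"spin":0},{"offset":[0,0,0],"spin":0},{"offset":[0,0,0],"spin":0},{"offset":[0,0,0],"spin":0}]' 0.3 40
```

```text
clock: 10.9
eef_pos: [690.5, -80.7, 82.2]
eef_rot: [3.14, -0.002, 0.024]
wrist_force: [0.6, -0.3, 1.3]
finger_gap: 70.4
clock: 11.57
eef_pos: [691.2, -80.8, 18.6]
eef_rot: [3.14, -0.004, 0.024]
wrist_force: [0.4, 0.5, -0.1]
finger_gap: 70.7
clock: 12.23
eef_pos: [691.3, -81.2, 18.9]
eef_rot: [3.139, -0.005, 0.023]
wrist_force: [-0.2, -3.7, 2.6]
finger_gap: 39.3
```

```bash
python3 -m crank '[{"offset":[0,0,0.03],"spin":0},{"offset":[-0.03,-0.005,0.05],"spin":0},{"offset":[-0.07,-0.01,0.05],"spin":0},{"offset":[-0.11,-0.0153,0.05],"spin":0},{"offset":[-0.145,-0.0153,0.05],"spin":0},{"offset":[-0.1628,-0.0153,0.05],"spin":0},{"offset":[-0.1628,-0.0153,0.05],"spin":0},{"offset":[-0.1628,-0.0153,0.05],"spin":0}]'
```

```text
clock: 12.9
eef_pos: [528.1, -96.2, 68.8]
eef_rot: [3.14, -0.004, 0.023]
wrist_force: [1.5, 1.1, -4.5]
finger_gap: 39.5
```

```bash
python3 -m crank '[{"offset":[0,0,-0.02],"spin":0},{"offset":[0,0,-0.035],"spin":0},{"offset":[0,0,-0.043],"spin":0},{"offset":[0,0,-0.047],"spin":0},{"offset":[0,0,-0.049],"spin":0},{"offset":[0,0,-0.0505],"spin":0},{"offset":[0,0,-0.0505],"spin":0},{"offset":[0,0,-0.0505],"spin":0}]'
python3 -m crank '[{"offset":[0,0,0],"spin":0},{"offset":[0,0,0],"spin":0},{"offset":[0,0,0],"spin":0},{"offset":[0,0,0],"spin":0},{"offset":[0,0,0],"spin":0},{"offset":[0,0,0.02],"spin":0},{"offset":[0,0,0.06],"spin":0},{"offset":[0,0,0.1],"spin":0}]' 0.75
python3 -m crank '[{"offset":[-0.02,0.02,0.03],"spin":0},{"offset":[-0.04,0.05,0.06],"spin":0},{"offset":[-0.05,0.08,0.09],"spin":0},{"offset":[-0.06,0.106,0.12],"spin":-1.3},{"offset":[-0.06,0.106,0.13],"spin":-1.3},{"offset":[-0.06,0.106,0.13],"spin":-1.3},{"offset":[-0.06,0.106,0.13],"spin":-1.3},{"offset":[-0.06,0.106,0.13],"spin":-1.3}]'
python3 look.py w5
python3 mont.py m3.png w5,226,190 w5,226,140 w5,390,185 w5,385,130 
```

```text
clock: 13.57
eef_pos: [528.5, -96.3, 18.9]
eef_rot: [3.139, -0.005, 0.023]
wrist_force: [0.5, -0.4, -4.8]
finger_gap: 39.1
clock: 14.23
eef_pos: [527.7, -96.1, 119.3]
eef_rot: [3.14, -0.002, 0.023]
wrist_force: [0.7, -0.2, -0.1]
finger_gap: 70.5
clock: 14.9
eef_pos: [467.5, 9.5, 248.1]
eef_rot: [3.14, -0.001, 0.0]
wrist_force: [0.4, 0.5, 0.1]
finger_gap: 70.3
[467.5   9.5 248.1] [ 3.14e+00 -8.00e-04  1.00e-04] 14.9 [[0.001, -0.963, -0.269, 546.361], [-1.0, -0.0, -0.001, 10.364], [0.001, 0.269, -0.963, 427.503], [0.0, 0.0, 0.0, 1.0]]
bearing_ledge 0.84 [422. 142.  31.] [230. 206.]
bracket_ledge 0.92 [433. -93.  48.] [390. 202.]
square_rest_center 0.7 [523. 108.  30.] [248. 137.]
round_rest_center 0.9 [664.   4.  47.] [323.  18.]
round_rest_center 0.57 [528. -97.  51.] [399. 134.]
plain_strap_center 0.94 [ 527. -326.   10.] [547. 133.]
fork_strap_center 0.57 [557. 337.  15.] [ 88. 112.]
```

View pics/m3.png

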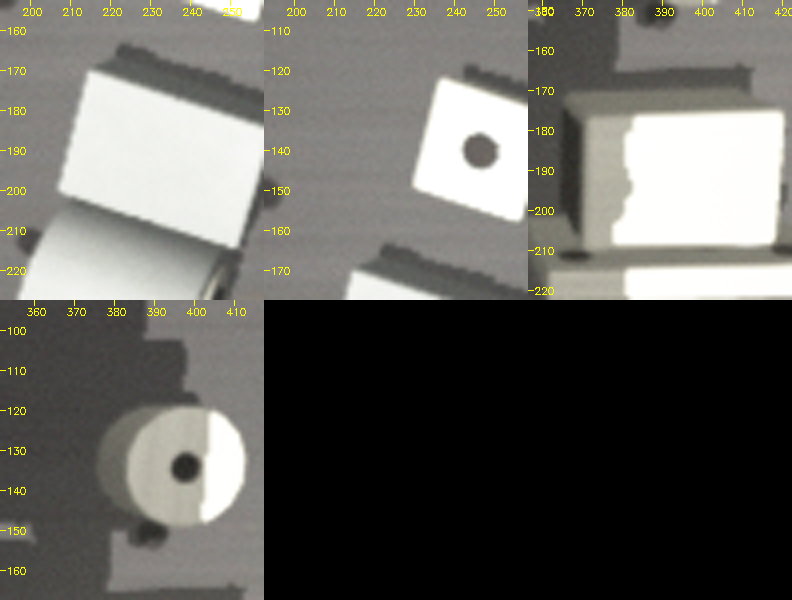

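```bash
cat > edge.py <<'E'
from h import *
import pickle
from scipy.optimize import least_squares
from scipy.ndimage import map_coordinates,gaussian_filter
def load(k):return pickle.load(open(k+".pkl","rb"))
def rect(keys,q0,hx,hy,z,sr=4,sides=(0,1,2,3)):
    q=np.array(q0,float);Ps=[load(k) for k in keys]
    G=[gaussian_filter(cv2.cvtColor(p["pixels"],cv2.COLOR_RGB2GRAY).astype(float),.7) for p in Ps]
    cor=np.array([[hx,hy],[hx,-hy],[-hx,-hy],[-hx,hy]],float)
    def W(q,c):ca,sa=np.cos(q[2]),np.sin(q[2]);return [q[0]+ca*c[0]-sa*c[1],q[1]+sa*c[0]+ca*c[1],z]
    for it in range(4):
        obs=[]
        for pi,p in enumerate(Ps):
            for e in sides:
                A,B=cor[e],cor[(e+1)%4];a,b=proj(p,W(q,A)),proj(p,W(q,B))
                n=np.array([-(b-a)[1],(b-a)[0]]);n/=np.linalg.norm(n)
                for t in np.linspace(.12,.88,25):
                    c=a+t*(b-a);s=np.arange(-sr,sr+.01,.1);uv=c+s[:,None]*n
                    pr=map_coordinates(G[pi],[uv[:,1],uv[:,0]],order=1);g=np.abs(np.gradient(pr))
                    i=g.argmax()
                    if g[i]>1.2 and 0<i<len(s)-1: obs.append((pi,A+t*(B-A),uv[i],n,e))
        f=lambda q:[(proj(Ps[o[0]],W(q,o[1]))-o[2])@o[3] for o in obs]
        s=least_squares(f,q,loss="soft_l1",f_scale=.3);q=s.x
    r=np.array(f(q));E=np.array([o[4] for o in obs])
    return q,[(int((E==e).sum()),round(float(np.median(r[E==e])),2)) for e in sides]
def hole(k,c,z,r=8,hi=120):
    p=load(k);g=cv2.cvtColor(p["pixels"],cv2.COLOR_RGB2GRAY);x0,y0=c[0]-r,c[1]-r
    m=(g[y0:c[1]+r,x0:c[0]+r]<hi).astype(np.uint8);n,l,st,ce=cv2.connectedComponentsWithStats(m)
    i=1+st[1:,4].argmax();return ray(p,ce[i]+[x0,y0],z)[:2],int(st[i,4])
E
python3 - <<'E'
from edge import *
np.set_printoptions(precision=3,suppress=True)
F,r=rect(["w5","w1"],[441.5,135,-.326],25,35,30);print("foot",F,r);print(rect(["w5"],F,25,35,30))
T,r=rect(["w5","w1"],[447.5,-98.6,.022],25,35,50);print("tube",T,r);print(rect(["w5"],T,25,35,50));print("w3",rect(["w3"],T,25,35,50))
print("F w2",rect(["w2"],F,25,35,30))
S,r=rect(["w5"],[517.3,109.4,-.326],20,20,30);print("sq",S,r,hole("w5",(246,140),30))
h=hole("w5",(398,134),50);print("rd",h)
def rel(A,B):
    c,s=np.cos(A[2]),np.sin(A[2]);d=np.array(B[:2])-A[:2];return [c*d[0]+s*d[1],-s*d[0]+c*d[1]]
print(rel(F,S),S[2]-F[2],rel(T,h[0]))
E
```

```text
foot [441.821 134.827  -0.334] [(50, -0.3), (50, -0.28), (50, -0.3), (50, -0.23)]
(array([441.878, 134.985,  -0.336]), [(25, -0.17), (25, -0.29), (25, -0.26), (25, -0.3)])
tube [446.965 -97.859   0.042] [(50, -0.38), (50, -0.2), (36, -1.18), (50, -0.08)]
(array([446.887, -97.738,   0.037]), [(25, -0.26), (25, -0.32), (17, -1.21), (25, -0.21)])
w3 (array([447.497, -98.357,   0.011]), [(25, -0.69), (25, -0.79), (25, -0.69), (25, -0.71)])
F w2 (array([442.236, 135.384,  -0.338]), [(25, -0.2), (25, -0.1), (25, -0.2), (25, -0.11)])
sq [518.293 110.41   -0.328] [(25, 0.11), (25, 0.1), (25, 0.19), (25, 0.1)] (array([518.326, 110.418]), 43)
rd (array([527.266, -95.702]), 44)
[np.float64(80.25038173800328), np.float64(2.0160967705324246)] 0.006601323163976991 [np.float64(80.32112939227859), np.float64(-1.1810236436187087)]
```

```bash
python3 -m crank '[{"offset":[0.015,-0.107,-0.04],"spin":0},{"offset":[0.015,-0.107,-0.04],"spin":0},{"offset":[0.015,-0.107,-0.04],"spin":0},{"offset":[0.015,-0.107,-0.04],"spin":0},{"offset":[0.015,-0.107,-0.04],"spin":0},{"offset":[0.015,-0.107,-0.04],"spin":0},{"offset":[0.015,-0.107,-0.04],"spin":0},{"offset":[0.015,-0.107,-0.04],"spin":0}]' 1
python3 look.py w6|head -1
python3 -m crank '[{"offset":[0,0.215,0],"spin":0},{"offset":[0,0.215,0],"spin":0},{"offset":[0,0.215,0],"spin":0},{"offset":[0,0.215,0],"spin":0},{"offset":[0,0.215,0],"spin":0},{"offset":[0,0.215,0],"spin":0},{"offset":[0,0.215,0],"spin":0},{"offset":[0,0.215,0],"spin":0}]'
python3 look.py w7|head -1
cat > chk.py <<'E'
from edge import *
import sys
np.set_printoptions(precision=3,suppress=True)
def rel(A,B):
    c,s=np.cos(A[2]),np.sin(A[2]);d=np.array(B[:2])-A[:2];return [round(c*d[0]+s*d[1],2),round(-s*d[0]+c*d[1],2)]
kt,kf=sys.argv[1:3]
for z in (28,30):
    F,r=rect([kf],[441.8,134.8,-.33],25,35,z);print("foot",z,F,r)
S,r=rect([kf],[518,110,-.326],20,20,30);print("sq",S,r)
print("rel",rel(F,S),S[2]-F[2])
p=load(kt);c=np.round(proj(p,[527.5,-96,50])).astype(int);h=hole(kt,tuple(c),50)
for sd in ((0,1,3),(1,3,0,2)):
    T,r=rect([kt],[447.3,-98.3,.02],25,35,50,sides=sd);print("tube",T,r)
    print("rd",h,rel(T,h[0]))
pl,r=rect([kt],[447.3-31,-98.3,.02],6,50,68,sides=(2,1,3));print("plate",pl,r,rel(T,pl),rel([*pl],h[0]))
E
python3 chk.py w6 w7; python3 -c "
import cv2,numpy as np
a=cv2.imread('pics/w6.png')[60:260,220:420];b=cv2.imread('pics/w7.png')[60:260,220:420]
cv2.imwrite('pics/m4.png',cv2.resize(np.hstack([a,b]),None,fx=2,fy=2,interpolation=2))"
```

```text
clock: 15.92
eef_pos: [482.8, -96.5, 209.4]
eef_rot: [3.14, -0.003, 0.001]
wrist_force: [-0.3, 0.1, -0.0]
finger_gap: 93.8
[482.8 -96.5 209.4] [ 3.14e+00 -2.50e-03  1.20e-03] 15.9167 [[0.002, -0.963, -0.268, 561.424], [-1.0, -0.001, -0.001, -95.509], [0.001, 0.268, -0.963, 388.916], [0.0, 0.0, 0.0, 1.0]]
clock: 16.93
eef_pos: [482.7, 117.5, 208.9]
eef_rot: [3.14, -0.002, 0.001]
wrist_force: [0.1, -0.8, 0.8]
finger_gap: 94.1
[482.7 117.5 208.9] [ 3.1398e+00 -1.6000e-03  1.0000e-03] 16.9333 [[0.002, -0.963, -0.269, 561.418], [-1.0, -0.001, -0.001, 118.514], [0.001, 0.269, -0.963, 388.312], [0.0, 0.0, 0.0, 1.0]]
foot 28 [441.377 135.093  -0.329] [(25, -0.21), (24, -0.3), (25, -0.39), (25, -0.2)]
foot 30 [442.031 134.995  -0.328] [(25, -0.3), (24, -0.49), (25, -0.49), (25, -0.41)]
sq [518.68  110.231  -0.326] [(25, -0.21), (25, -0.29), (25, -0.19), (25, -0.21)]
rel [np.float64(80.54), np.float64(1.23)] 0.0015620817024371014
tube [446.289 -98.471   0.03 ] [(25, -0.03), (25, -0.59), (25, -0.71)]
rd (array([527.236, -95.806]), 53) [np.float64(80.99), np.float64(0.26)]
tube [447.006 -98.424   0.036] [(25, -0.63), (25, -0.68), (25, -0.63), (25, -0.68)]
rd (array([527.236, -95.806]), 53) [np.float64(80.27), np.float64(-0.3)]
plate [416.403 -99.437   0.025] [(25, -0.0), (25, -0.11), (25, -0.19)] [np.float64(-30.62), np.float64(0.1)] [np.float64(110.89), np.float64(0.84)]
```

View pics/m4.png

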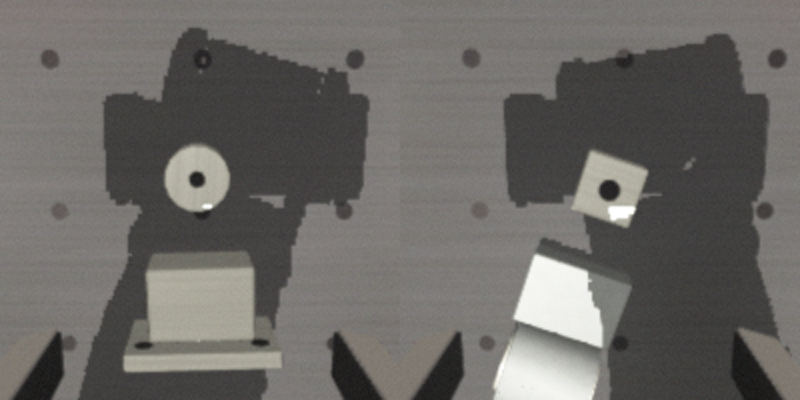

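Both rests stand centred in front (round w6, square w7), about 80 mm ±0.5 from ledge centres, within ~1 mm laterally — good. Now the plain strap.

```bash
python3 -m crank '[{"offset":[0.04,-0.30,-0.0],"spin":56},{"offset":[0.04,-0.30,-0.0],"spin":56},{"offset":[0.04,-0.30,-0.0],"spin":56},{"offset":[0.04,-0.30,-0.0],"spin":56},{"offset":[0.04,-0.30,-0.0],"spin":56},{"offset":[0.04,-0.30,-0.0],"spin":56},{"offset":[0.04,-0.30,-0.0],"spin":56},{"offset":[0.04,-0.30,-0.0],"spin":56}]' 0.6 40
python3 -m crank '[{"offset":[0.006,-0.145,-0.12],"spin":25.9},{"offset":[0.006,-0.145,-0.12],"spin":25.9},{"offset":[0.006,-0.145,-0.12],"spin":25.9},{"offset":[0.006,-0.145,-0.12],"spin":25.9},{"offset":[0.006,-0.145,-0.12],"spin":25.9},{"offset":[0.006,-0.145,-0.12],"spin":25.9},{"offset":[0.006,-0.145,-0.12],"spin":25.9},{"offset":[0.006,-0.145,-0.12],"spin":25.9}]'
```

```text
clock: 17.95
eef_pos: [522.2, -181.9, 209.1]
eef_rot: [3.14, -0.002, 0.906]
wrist_force: [0.3, 0.2, 0.6]
finger_gap: 56.3
clock: 18.62
eef_pos: [528.5, -326.5, 90.1]
eef_rot: [3.139, -0.002, 1.358]
wrist_force: [1.1, 0.8, -0.4]
finger_gap: 56.3
```

```bash
python3 -m crank '[{"offset":[0,-0.0005,-0.03],"spin":4.1},{"offset":[0,-0.0005,-0.055],"spin":4.1},{"offset":[0,-0.0005,-0.07],"spin":4.1},{"offset":[0,-0.0005,-0.08],"spin":4.1},{"offset":[0,-0.0005,-0.084],"spin":4.1},{"offset":[0,-0.0005,-0.086],"spin":4.1},{"offset":[0,-0.0005,-0.086],"spin":4.1},{"offset":[0,-0.0005,-0.086],"spin":4.1}]'
python3 -m crank '[{"offset":[0,0,0],"spin":0},{"offset":[0,0,0],"spin":0},{"offset":[0,0,0],"spin":0},{"offset":[0,0,0],"spin":0},{"offset":[0,0,0],"spin":0},{"offset":[0,0,0],"spin":0},{"offset":[0,0,0],"spin":0},{"offset":[0,0,0],"spin":0}]' 0.2 40
python3 -m crank '[{"offset":[0,0,0.02],"spin":0},{"offset":[0,0,0.05],"spin":0},{"offset":[0,0,0.09],"spin":0},{"offset":[0,0,0.12],"spin":0},{"offset":[0,0,0.12],"spin":0},{"offset":[0,0,0.12],"spin":0},{"offset":[0,0,0.12],"spin":0},{"offset":[0,0,0.12],"spin":0}]'
```

```text
clock: 19.28
eef_pos: [529.1, -327.2, 5.4]
eef_rot: [3.137, -0.001, 1.429]
wrist_force: [0.7, 0.3, 0.0]
finger_gap: 56.2
clock: 19.95
eef_pos: [529.0, -327.3, 5.6]
eef_rot: [3.137, -0.001, 1.429]
wrist_force: [-4.2, -0.3, 4.8]
finger_gap: 31.4
clock: 20.62
eef_pos: [528.3, -326.8, 123.4]
eef_rot: [3.14, -0.002, 1.429]
wrist_force: [-0.2, 1.0, -4.0]
finger_gap: 31.4
```

```bash
python3 -m crank '[{"offset":[0,0.04,0],"spin":7},{"offset":[0,0.08,0],"spin":14},{"offset":[0,0.12,0],"spin":21},{"offset":[0,0.16,0],"spin":28},{"offset":[-0.01,0.2,0],"spin":35},{"offset":[-0.02,0.24,0],"spin":42},{"offset":[-0.03,0.28,0],"spin":49},{"offset":[-0.04,0.32,0],"spin":56}]'
python3 -m crank '[{"offset":[-0.006,0.04,0],"spin":7},{"offset":[-0.006,0.08,0],"spin":14},{"offset":[-0.006,0.12,0],"spin":21},{"offset":[-0.006,0.13,0],"spin":24},{"offset":[-0.006,0.13,0],"spin":24},{"offset":[-0.006,0.13,0],"spin":24},{"offset":[-0.006,0.13,0],"spin":24},{"offset":[-0.006,0.13,0],"spin":24}]'
```

```text
clock: 21.28
eef_pos: [486.8, -5.0, 122.1]
eef_rot: [-3.142, -0.004, 2.413]
wrist_force: [1.5, 0.5, -3.6]
finger_gap: 31.4
clock: 21.95
eef_pos: [480.8, 123.9, 121.7]
eef_rot: [-3.141, -0.005, 2.829]
wrist_force: [-0.1, 0.7, -3.5]
finger_gap: 31.3
```

```bash
python3 -m crank '[{"offset":[0.0016,-0.0022,-0.02],"spin":-0.9},{"offset":[0.0016,-0.0022,-0.04],"spin":-0.9},{"offset":[0.0016,-0.0022,-0.06],"spin":-0.9},{"offset":[0.0016,-0.0022,-0.072],"spin":-0.9},{"offset":[0.0016,-0.0022,-0.076],"spin":-0.9},{"offset":[0.0016,-0.0022,-0.076],"spin":-0.9},{"offset":[0.0016,-0.0022,-0.076],"spin":-0.9},{"offset":[0.0016,-0.0022,-0.076],"spin":-0.9}]'
```

```text
clock: 22.62
eef_pos: [483.0, 121.5, 46.6]
eef_rot: [3.141, -0.004, 2.812]
wrist_force: [-0.3, 0.0, -2.7]
finger_gap: 31.5
```

```bash
python3 -m crank '[{"offset":[-0.0004,0.0002,-0.003],"spin":0},{"offset":[-0.0004,0.0002,-0.006],"spin":0},{"offset":[-0.0004,0.0002,-0.008],"spin":0},{"offset":[-0.0004,0.0002,-0.009],"spin":0},{"offset":[-0.0004,0.0002,-0.0098],"spin":0},{"offset":[-0.0004,0.0002,-0.0105],"spin":0},{"offset":[-0.0004,0.0002,-0.0105],"spin":0},{"offset":[-0.0004,0.0002,-0.0105],"spin":0}]'
```

```text
clock: 23.28
eef_pos: [482.6, 121.8, 36.1]
eef_rot: [3.141, -0.004, 2.812]
wrist_force: [0.1, -1.2, -2.5]
finger_gap: 31.3
```

```bash
python3 -m crank '[{"offset":[0,0,-0.0004],"spin":0},{"offset":[0,0,-0.0008],"spin":0},{"offset":[0,0,-0.0012],"spin":0},{"offset":[0,0,-0.0012],"spin":0},{"offset":[0,0,-0.0012],"spin":0},{"offset":[0,0,-0.0012],"spin":0},{"offset":[0,0,-0.0012],"spin":0},{"offset":[0,0,-0.0012],"spin":0}]'
```

```text
clock: 23.95
eef_pos: [482.7, 121.7, 35.6]
eef_rot: [3.141, -0.003, 2.812]
wrist_force: [-5.4, -0.2, 7.5]
finger_gap: 31.4
```

```bash
python3 -m crank '[{"offset":[0,0,0],"spin":0},{"offset":[0,0,0],"spin":0},{"offset":[0,0,0],"spin":0},{"offset":[0,0,0],"spin":0},{"offset":[0,0,0.01],"spin":0},{"offset":[0,0,0.03],"spin":0},{"offset":[0,0,0.06],"spin":0},{"offset":[0,0,0.1],"spin":0}]' 0.6
python3 -m crank '[{"offset":[0.07,0.2245,0.08],"spin":-44.5},{"offset":[0.07,0.2245,0.08],"spin":-44.5},{"offset":[0.07,0.2245,0.08],"spin":-44.5},{"offset":[0.07,0.2245,0.08],"spin":-44.5},{"offset":[0.07,0.2245,0.08],"spin":-44.5},{"offset":[0.07,0.2245,0.08],"spin":-44.5},{"offset":[0.07,0.2245,0.08],"spin":-44.5},{"offset":[0.07,0.2245,0.08],"spin":-44.5}]'
python3 - <<'E'
from h import *
p=manip.camera("scene");save(p,"s1.png",(220,150,480,320),3)
E
python3 look.py w8 | grep -v ledge
```

```text
clock: 24.62
eef_pos: [481.5, 121.5, 135.7]
eef_rot: [-3.14, -0.007, 2.812]
wrist_force: [0.4, 0.4, -0.1]
finger_gap: 56.5
clock: 25.28
eef_pos: [551.4, 347.7, 216.3]
eef_rot: [-3.141, -0.007, 2.036]
wrist_force: [-0.1, -0.2, -0.9]
finger_gap: 56.4
[551.2 346.3 215.7] [-3.1397 -0.0063  2.0378] 25.3333 [[0.893, 0.435, 0.117, 516.949], [0.451, -0.861, -0.236, 416.314], [-0.002, 0.263, -0.965, 395.499], [0.0, 0.0, 0.0, 1.0]]
square_rest_center 0.69 [755. 103.  23.] [362. 363.]
plain_strap_center 0.57 [443. 149.  39.] [188. 270.]
fork_strap_center 0.92 [559. 342.  14.] [321. 184.]
```

View pics/s1.png

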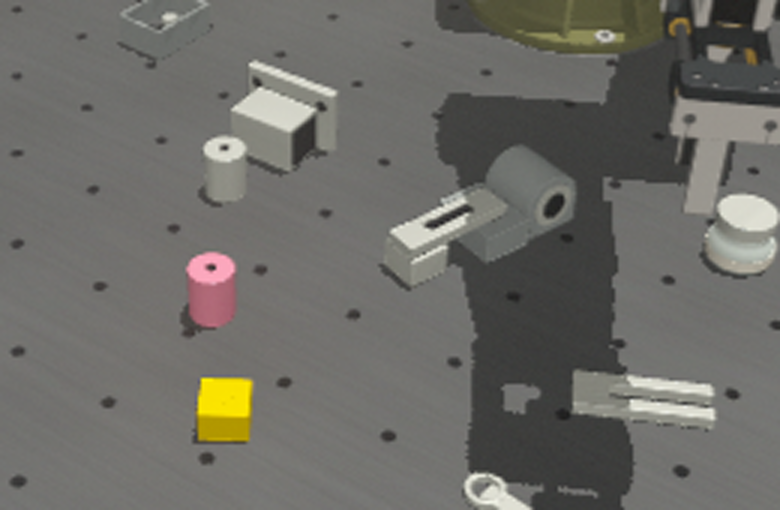

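Crop shows the plain strap level across foot and square rest. Refine the fork's pose from the shot now above it.

```bash
python3 - <<'E'
from edge import *
np.set_printoptions(precision=3,suppress=True)
for k in ("w8","w2"): print(rect([k],[553.7,345.8,np.deg2rad(116.6)],55,19,12,sides=(0,1,2,3)))
E
```

```text
(array([553.346, 346.291,   2.041]), [(16, 0.5), (25, 0.1), (25, 0.3), (25, 0.1)])
(array([553.536, 345.844,   2.033]), [(17, 0.41), (25, 0.19), (25, 0.18), (25, 0.28)])
```

```bash
python3 -m crank '[{"offset":[0.002,0,-0.04],"spin":0},{"offset":[0.002,0,-0.08],"spin":0},{"offset":[0.002,0,-0.12],"spin":0},{"offset":[0.002,0,-0.15],"spin":0},{"offset":[0.002,0,-0.15],"spin":0},{"offset":[0.002,0,-0.15],"spin":0},{"offset":[0.002,0,-0.15],"spin":0},{"offset":[0.002,0,-0.15],"spin":0}]'
```

```text
clock: 26.35
eef_pos: [554.7, 345.9, 68.9]
eef_rot: [3.139, -0.007, 2.035]
wrist_force: [-0.3, 0.1, 0.7]
finger_gap: 56.5
```

```bash
python3 -m crank '[{"offset":[-0.0012,0,-0.02],"spin":0},{"offset":[-0.0012,0,-0.04],"spin":0},{"offset":[-0.0012,0,-0.053],"spin":0},{"offset":[-0.0012,0,-0.06],"spin":0},{"offset":[-0.0012,0,-0.064],"spin":0},{"offset":[-0.0012,0,-0.064],"spin":0},{"offset":[-0.0012,0,-0.064],"spin":0},{"offset":[-0.0012,0,-0.064],"spin":0}]'
python3 -m crank '[{"offset":[0,0,0],"spin":0},{"offset":[0,0,0],"spin":0},{"offset":[0,0,0],"spin":0},{"offset":[0,0,0],"spin":0},{"offset":[0,0,0],"spin":0},{"offset":[0,0,0],"spin":0},{"offset":[0,0,0],"spin":0},{"offset":[0,0,0],"spin":0}]' 0.25 40
python3 -m crank '[{"offset":[0,0,0.02],"spin":0},{"offset":[0,0,0.05],"spin":0},{"offset":[0,0,0.09],"spin":0},{"offset":[0,0,0.13],"spin":0},{"offset":[0,0,0.14],"spin":0},{"offset":[0,0,0.14],"spin":0},{"offset":[0,0,0.14],"spin":0},{"offset":[0,0,0.14],"spin":0}]'
```

```text
clock: 27.02
eef_pos: [554.0, 346.2, 5.9]
eef_rot: [3.137, -0.007, 2.035]
wrist_force: [1.2, 0.3, 0.8]
finger_gap: 56.4
clock: 27.68
eef_pos: [554.1, 346.2, 6.3]
eef_rot: [3.137, -0.007, 2.035]
wrist_force: [-1.7, -0.6, 5.6]
finger_gap: 37.4
clock: 28.35
eef_pos: [553.2, 345.7, 143.5]
eef_rot: [3.141, -0.007, 2.035]
wrist_force: [2.0, -0.2, -3.0]
finger_gap: 37.5
```

```bash
python3 -m crank '[{"offset":[0,-0.04,0],"spin":6},{"offset":[0,-0.08,0],"spin":12},{"offset":[0,-0.12,0],"spin":18},{"offset":[-0.005,-0.16,0],"spin":24},{"offset":[-0.01,-0.2,0],"spin":30},{"offset":[-0.015,-0.24,0],"spin":36},{"offset":[-0.025,-0.28,0],"spin":42},{"offset":[-0.035,-0.32,0],"spin":48}]'
python3 -m crank '[{"offset":[-0.014,-0.04,0],"spin":6},{"offset":[-0.028,-0.08,0],"spin":12},{"offset":[-0.028,-0.11,0],"spin":17},{"offset":[-0.028,-0.122,0],"spin":17},{"offset":[-0.028,-0.122,0],"spin":17},{"offset":[-0.028,-0.122,0],"spin":17},{"offset":[-0.028,-0.122,0],"spin":17},{"offset":[-0.028,-0.122,0],"spin":17}]'
```

```text
clock: 29.02
eef_pos: [516.6, 24.0, 141.4]
eef_rot: [-3.141, -0.01, 2.878]
wrist_force: [0.9, -1.0, -2.1]
finger_gap: 37.3
clock: 29.68
eef_pos: [488.6, -96.8, 140.8]
eef_rot: [3.141, -0.011, -3.107]
wrist_force: [-0.7, -0.1, -1.6]
finger_gap: 37.3
```

```bash
python3 -m crank '[{"offset":[0.001,-0.0003,-0.02],"spin":-0.4},{"offset":[0.001,-0.0003,-0.04],"spin":-0.4},{"offset":[0.001,-0.0003,-0.06],"spin":-0.4},{"offset":[0.001,-0.0003,-0.07],"spin":-0.4},{"offset":[0.001,-0.0003,-0.075],"spin":-0.4},{"offset":[0.001,-0.0003,-0.077],"spin":-0.4},{"offset":[0.001,-0.0003,-0.077],"spin":-0.4},{"offset":[0.001,-0.0003,-0.077],"spin":-0.4}]'
```

```text
clock: 30.35
eef_pos: [490.1, -97.1, 64.6]
eef_rot: [-3.141, -0.01, -3.114]
wrist_force: [-0.4, 1.1, -2.6]
finger_gap: 37.3
```

```bash
python3 -m crank '[{"offset":[-0.0004,0,-0.003],"spin":0},{"offset":[-0.0004,0,-0.005],"spin":0},{"offset":[-0.0004,0,-0.006],"spin":0},{"offset":[-0.0004,0,-0.0068],"spin":0},{"offset":[-0.0004,0,-0.0075],"spin":0},{"offset":[-0.0004,0,-0.008],"spin":0},{"offset":[-0.0004,0,-0.008],"spin":0},{"offset":[-0.0004,0,-0.008],"spin":0}]'
```

```text
clock: 31.02
eef_pos: [489.7, -97.0, 56.7]
eef_rot: [-3.141, -0.01, -3.114]
wrist_force: [0.3, 0.4, -2.6]
finger_gap: 37.0
```

```bash
python3 -m crank '[{"offset":[0,0,-0.0004],"spin":0},{"offset":[0,0,-0.0008],"spin":0},{"offset":[0,0,-0.001],"spin":0},{"offset":[0,0,-0.001],"spin":0},{"offset":[0,0,-0.001],"spin":0},{"offset":[0,0,-0.001],"spin":0},{"offset":[0,0,-0.001],"spin":0},{"offset":[0,0,-0.001],"spin":0}]'
```

```text
clock: 31.68
eef_pos: [489.8, -97.1, 56.3]
eef_rot: [-3.141, -0.009, -3.114]
wrist_force: [-4.1, 0.4, 6.9]
finger_gap: 37.1
```

```bash
python3 -m crank '[{"offset":[0,0,0],"spin":0},{"offset":[0,0,0],"spin":0},{"offset":[0,0,0],"spin":0},{"offset":[0,0,0],"spin":0},{"offset":[0,0,0.01],"spin":0},{"offset":[0,0,0.03],"spin":0},{"offset":[0,0,0.06],"spin":0},{"offset":[0,0,0.1],"spin":0}]' 0.6
python3 -m crank '[{"offset":[0.01,0,0.07],"spin":-1.6},{"offset":[0.01,0,0.07],"spin":-1.6},{"offset":[0.01,0,0.07],"spin":-1.6},{"offset":[0.01,0,0.07],"spin":-1.6},{"offset":[0.01,0,0.07],"spin":-1.6},{"offset":[0.01,0,0.07],"spin":-1.6},{"offset":[0.01,0,0.07],"spin":-1.6},{"offset":[0.01,0,0.07],"spin":-1.6}]' 1
python3 look.py w9|head -1
python3 -m crank '[{"offset":[0,0.215,0],"spin":0},{"offset":[0,0.215,0],"spin":0},{"offset":[0,0.215,0],"spin":0},{"offset":[0,0.215,0],"spin":0},{"offset":[0,0.215,0],"spin":0},{"offset":[0,0.215,0],"spin":0},{"offset":[0,0.215,0],"spin":0},{"offset":[0,0.215,0],"spin":0}]'
python3 look.py w10|head -1
python3 -c "
import cv2,numpy as np
a=cv2.imread('pics/w9.png')[80:280,220:420];b=cv2.imread('pics/w10.png')[80:280,220:420]
cv2.imwrite('pics/m5.png',cv2.resize(np.hstack([a,b]),None,fx=2,fy=2,interpolation=2))"
```

```text
clock: 32.35
eef_pos: [488.7, -96.8, 156.4]
eef_rot: [3.141, -0.013, -3.114]
wrist_force: [0.0, -0.2, -0.9]
finger_gap: 56.5
clock: 33.02
eef_pos: [498.4, -96.7, 225.6]
eef_rot: [3.14, -0.014, 3.141]
wrist_force: [0.7, -0.8, -0.3]
finger_gap: 94.2
[498.4 -96.7 225.6] [ 3.1404 -0.0143  3.1411] 33.0167 [[-0.0, 0.967, 0.256, 422.621], [1.0, -0.0, 0.002, -96.244], [0.002, 0.256, -0.967, 406.009], [0.0, 0.0, 0.0, 1.0]]
clock: 34.03
eef_pos: [498.7, 117.9, 226.3]
eef_rot: [3.141, -0.013, -3.141]
wrist_force: [0.3, -0.2, 0.6]
finger_gap: 94.0
[498.7 117.9 226.3] [ 3.1411 -0.013  -3.1412] 34.0333 [[-0.001, 0.966, 0.258, 422.683], [1.0, 0.001, 0.001, 118.418], [0.001, 0.258, -0.966, 406.593], [0.0, 0.0, 0.0, 1.0]]
```

View pics/m5.png

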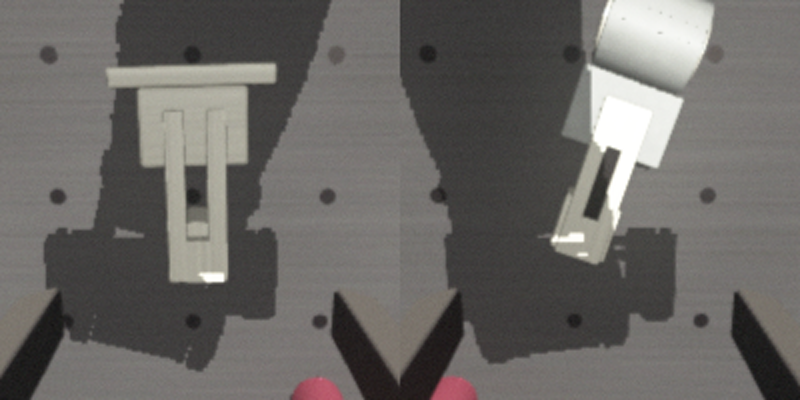

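Both straps bridge their gaps (fork in w9, plain strap in w10), lying on ledge and rest. Check numbers.

```bash
python3 - <<'E'
from edge import *
np.set_printoptions(precision=3,suppress=True)
def rel(A,B):
    c,s=np.cos(A[2]),np.sin(A[2]);d=np.array(B[:2])-A[:2];return np.array([c*d[0]+s*d[1],-s*d[0]+c*d[1],B[2]-A[2]])
T,rt=rect(["w9"],[447,-98.4,.028],25,35,50,sides=(0,1,3),sr=3)
K,rk=rect(["w9"],[489.7,-97,.03],55,19,62,sr=3)
PL,rp=rect(["w9"],[416.4,-99,.026],6,50,68,sides=(0,1,2,3),sr=3)
F,rf=rect(["w10"],[442,135,-.328],25,35,30,sides=(0,1,3),sr=3)
B,rb=rect(["w10"],[482.6,121.7,-.328],55,16,42,sr=3)
for n,q,r in(("tube",T,rt),("plate",PL,rp),("fork",K,rk),("foot",F,rf),("plain",B,rb)):print(n,q,r)
print("fork/tube",rel(T,K),"fork/plate",rel(PL,K),"plain/foot",rel(F,B))
# earlier estimates of ledges/rests
print(rel(np.array([447,-98.4,.03]),K),rel(np.array([442,135,-.328]),B),rel(K,np.array([527.2,-95.8,0])),rel(B,np.array([518.5,110.3,-.327])))
E
```

```text
tube [445.523 -97.945   0.027] [(15, 0.02), (25, -0.57), (25, -0.36)]
plate [415.945 -99.23    0.03 ] [(25, -0.12), (24, -0.78), (25, -0.03), (25, -0.77)]
fork [490.659 -96.013   0.03 ] [(25, -0.14), (19, -0.21), (4, -0.46), (19, -0.23)]
foot [441.214 135.511  -0.333] [(19, 0.06), (25, -0.32), (25, -0.4)]
plain [484.098 122.714  -0.278] [(25, -0.03), (17, 0.15), (0, nan), (19, 0.19)]
fork/tube [45.172  0.721  0.003] fork/plate [74.777  0.956 -0.   ] plain/foot [44.711  1.94   0.056]
[43.711  1.076  0.   ] [43.812  1.931  0.05 ] [36.531 -0.892 -0.03 ] [36.486 -2.513 -0.049]
  return _methods._mean(a, axis=axis, dtype=dtype,
  ret = ret.dtype.type(ret / rcount)
```

```bash
python3 - <<'E'
from h import *
import pickle
p=pickle.load(open("w10.pkl","rb"))
x0,y0=280,110;im=cv2.cvtColor(p["pixels"],cv2.COLOR_RGB2BGR)[y0:y0+110,x0:x0+100]
im=cv2.resize(im,None,fx=5,fy=5,interpolation=cv2.INTER_CUBIC)
def draw(q,hx,hy,z,col):
    c,s=np.cos(q[2]),np.sin(q[2])
    pts=[(proj(p,[q[0]+c*a-s*b,q[1]+s*a+c*b,z])-[x0,y0]+.5)*5 for a,b in((hx,hy),(hx,-hy),(-hx,-hy),(-hx,hy))]
    cv2.polylines(im,[np.int32(pts)],True,col,1)
draw([482.6,121.7,-.328],55,16,42,(0,0,255));draw([442,135,-.328],25,35,30,(0,255,0));draw([518.5,110.3,-.327],20,20,30,(255,100,0))
cv2.imwrite("pics/m6.png",im)
E
```

```text
(no output)
```

View pics/m6.png

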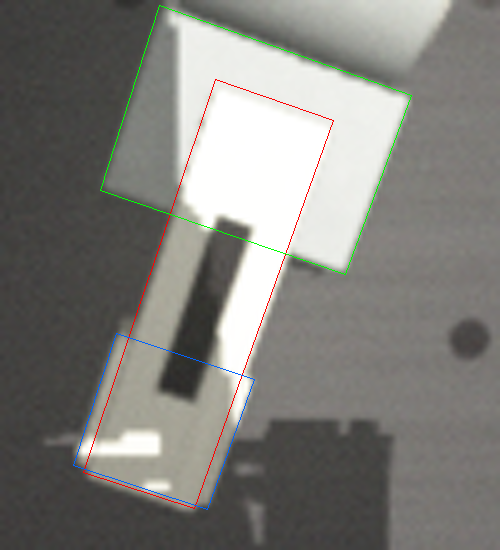

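Overlay: red (commanded strap), green (foot) and blue (rest) outlines match the picture within about 1 px; the strap is in line and centred. Arm is clear, so I'll hand in.

```bash
python3 -c "
from cell import manip
s=manip.read_state();print(s['clock'],s['wrist_force']);print(manip.sign_off())"
```

```text
34.3833 [ 0.03114592 -0.15508315 -0.19199906]
the job is handed in; nothing more can be done
None
```

The job is done and handed in at 34.4 s of the 106 s allowed. In order, I placed the square rest, the round rest, the plain strap and the forked strap. Everything was released and the gripper was clear above the table at hand-in. I never reached for the jar, spanner, nut box or the pink and yellow look-alikes. I did not re-measure them at the end.

| Checked from the wrist camera | Asked | Measured |
|---|---|---|
| Square rest, centre ahead of foot centre | 80 mm | about 80.5 mm, about 1.2 mm to the side, squared up within 0.01 rad |
| Round rest, centre ahead of tube centre | 80 mm | 80.3 to 81 mm, about 0.3 mm to the side |
| Forked strap, middle ahead of tube centre | 42.5 mm | 1 to 2.5 mm too far forward depending on the view, about 1 mm to the side, aligned within 0.01 rad |
| Plain strap | 42.5 mm, in line | the outline I aimed for lies on the picture within about 1 px |

- **Plain strap disagreement:** the automatic edge fit gave it 0.05 rad of twist, about 2 mm to the side and 1 to 2 mm too far forward. A shadow line runs across the strap and left one end undetected, so I trusted the overlay instead.
- **Ledge heights:** corner fits put the foot top at 27 mm and the tube top at 48 mm, against 30 and 50 mm in the text. Contact force when lowering each strap agreed with the text.

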